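Open the air stapler's sprung magazine

TASK

Open the magazine of the air stapler that lies in its plywood cradle, ready for reloading: press the orange catch with one fingertip so that the sprung rail pops out of the tail, and stop the rail with the other finger after a centimetre or two, before it runs away. Once you have it standing still, let it out slowly against that finger to its full length and take the hand away, leaving the magazine open. Do not grasp or lift anything: the stapler stays in its cradle and the other things on the bench stay where they are.

Things in the scene. Friction and masses are not known exactly. Their poses are not given: they have to be found in the camera images.
- cradle: Plywood board 255 x 307 x 12 mm screwed to the bench (it varies in place and turn), with low dowels (their tops 38 mm above the bench) that keep the stapler from sliding. Origin on the bench right under the middle of the orange catch; its axes agree with the stapler's.
- stapler: Green air stapler, 0.9 kg, 257 x 180 x 50 mm, lying loose on its side on the cradle. Origin 12 mm above the bench, under the middle of the catch. x points to the stapler's top (handle 64 to 106 mm out), y to the tail, the way the rail comes out, z up. Magazine: channel 32 mm wide, y -178 to 28 mm, upper face 50 mm above the bench. Handle and head stay below 63 mm. Behind the tail is clear.
- latch_top (a point): Middle of the upper face of the orange ribbed catch on the magazine's tail, 59 mm above the bench when up (it moves with the catch). The pad is 21 mm across (x) and 26 mm long (y); axes as the stapler's. It lies 41 mm (along y) before the outer face of the closed rail's tab.
- latch (a joint): How far the orange catch is pressed straight down, m: 0 up, 0.005 right down. Spring: 2 N to start, 5 N fully down. Pressed about 4 mm it sets the rail free; let go, it springs back up.
- rail_tab (a point): Middle of the top edge, on the outer (+y, tail) face, of the rail's yellow thumb tab: 26 mm wide (x), 5 mm thick, standing 22 mm above a dark tail block 34 mm wide, flush with it behind; block underside 22 mm above the bench. Tab top 74 mm above the bench, 20 mm above the pressed catch; between catch and tab nothing is above 53 mm. Moves with the rail; axes as the stapler's.
- rail (a joint): How far the rail is out of the magazine's tail, m along the stapler's y: 0 latched, 0.075 fully out at its stop, where its spring keeps it. Spring 8 N closed, 6 N out. Unchecked it shoots out at near 0.4 m/s, so the finger must already wait behind the tab. A careful worker stops it in the first 2 or 3 cm, then lets it out at about 0.05 m/s, never 0.2. It cannot be pushed home with the catch up.
- staple_stick: Stick of copper staples 13 x 80 x 10 mm, loose on the cradle board beside the magazine (about 58 mm to the stapler's -x side). Origin under its middle. Leave alone.
- oil_bottle: Small oil bottle, 32 mm across, 95 mm tall, loose on the cradle board near the handle's end. Origin under its middle. Leave alone.
- staple_box: Cardboard box of staples 64 x 96 x 30 mm, loose. Origin under its middle. Leave alone.
- glue_bottle: White wood glue bottle, 64 mm across, 170 mm tall, loose. Origin under its middle. Leave alone.
- screwdriver: Screwdriver with a red handle lying on the bench along its x. Leave alone.
- divider: Plywood hive divider with a yellow strip, 18 x 110 x 36 mm, loose. Origin under its middle. Leave alone.
- screw_jar: Glass jar of screws with a steel lid, 62 mm across, 72 mm tall, loose. Origin under its middle. Leave alone.
- mallet: Rubber mallet lying on the bench, head 110 x 60 x 60 mm, wooden shaft 200 mm long to its -y. Origin under the head. Leave alone.

How it is judged (in metres and radians):
On the way, in this order (a step that is already met when the one before it is completed fails the run):
1. a fingertip presses the orange catch down while the rail is still in (value of joint latch above 0.0015 m and value of joint rail below 0.003 m and contact force between the fingers and stapler above 0.5 N).
2. the popped rail is stopped by a finger within its first 30 mm and stands still there for 0.3 s (value of joint rail between 0.003 and 0.03 m and velocity of joint rail between -0.02 and 0.02 m/s and contact force between the fingers and stapler above 1 N), for 0.3 s.
At the end, for the whole second after the job is handed in: The rail is out by more than 70 of its 75 mm, the catch is up again (within 2 mm), and the stapler lies at rest in its cradle (within 12 mm and 0.06 rad of its place, not raised by 6 mm) (value of joint rail above 0.07 m and value of joint latch below 0.002 m and horizontal distance between stapler and cradle below 0.012 m and height (world z) of stapler below 0.018 m and angle between the y axis of stapler and the y axis of cradle, either way round below 0.06 rad and linear speed of stapler below 0.02 m/s); the robot touches nothing.
It fails at once if the rail runs away: more than 30 mm out and faster than 0.2 m/s (value of joint rail above 0.03 m and velocity of joint rail above 0.2 m/s).
It fails at once if the stapler is lifted or shoved out of its cradle (by more than 15 mm) (distance of stapler from where it was at the start of the episode above 0.015 m).
It fails at once if another thing on the bench is moved or lifted by more than 15 mm (distance of any of staple_stick, oil_bottle, staple_box, glue_bottle, screwdriver, divider, screw_jar, mallet from where it was at the start of the episode above 0.015 m).
It also fails if it takes over 35 s, if anything falls off the work surface, if the arm or the gripper's body presses on something with over 40 N, if the wrist force passes 120 N, or if a joint passes its speed limit or range.

ROBOT

A 6-joint arm with a two-finger parallel gripper is mounted at the origin on the work surface. World frame = base frame: x ahead of the robot, y to its left, z up, the work surface at z = 0. Lengths are in m, angles in degrees, forces in N, time in s.
With the tool pointing down it reaches from about 0.375 to 0.9 m from the base axis. Payload 3.1 kg.
Tool frame: the origin (TCP) lies on the centre line of the jaws, within the pads' length; the fingertips stand 25 mm ahead of it and the grasp point (between the pads) lies 6 mm ahead of it; y points along the fingers, x is the direction in which the jaws open and shut, and the axes are right-handed (so a half turn about y gives the same grasp; the last joint's range is limited). The gripper opens to 87 mm and grips with 3 to 60 N. Pads are 19 mm wide; open, the fingers measure 117 mm over their backs; the gripper's body (75 mm by 190 mm) begins 51 mm behind the grasp point.
Start: joints at [58.47, 30.224, 82.088, -0, 67.689, -10.227], TCP at [0.227, 0.582, 0.248] pointing down, gripper open.
Joint ranges: [-176.69, 176.69], [-43.24, 126.21], [12.49, 139.97], [-82, 262], [0, 151.66], [-163.58, 163.58]. Speed limits (degrees/s): [159.86, 159.86, 180, 180, 180, 180].

INTERFACE

Orientations are given as a 3x3 rotation matrix whose columns are the frame's x, y, z axes.
In Python, from rig import * gives the robot as it stands.
- The arm moves only by the tool play_rows, never from a script. Its argument "commands" is a list of rows, each a list of 2 entries, a list of its own where there are three numbers: the shift along the world's x, y, z in m, then the turn, a rotation vector about the world's x, y, z in rad. A call has 1 to 10 rows; each row is the pose to reach, as a shift and turn from the pose commanded when the call began; what a row does not reach only later rows make up. A row lasts 1/8 s, in which the tool goes at most 62.5 mm and 10.7 degrees, less where a joint would pass 70% of its speed; a pose out of reach is approached as far as the arm can. A call with a gripper value outside its range is refused whole. "gripper" is the finger opening in m, from 0 to 0.087, set as the call begins (left out, the last holds). The fingers move at their own pace and stop on an object; the grip force is fixed at half the most. Time passes only in rows, so rows that repeat a pose let the fingers close. It gives the time, the measured TCP pose, the force and the opening at its end, in the units of the state.
- read_state(): the state, without advancing time (a new reading comes with each control period).
- capture(name): name is "scene" or "top"; returns a dict with "frame" (384x512x3 uint8, red, green, blue), "depth" (384x512 float32, m along the optical axis (not along the pixel's ray), 0 where there is no reading), "mtx" (3x3 intrinsics, pixels), "dist_coeffs" ([k1, k2, p1, p2, k3] as OpenCV has them; the pictures are not rectified), "cam_to_world" (4x4, takes a point from camera to world coordinates). Camera axes: x right, y down, z forward; pixel columns grow to the right and rows downward; lengths in m; the calibration is good to about 2 mm. A picture is of the moment at which its call begins.
- hand_in(): hands the job in, once; it reports no verdict.
The state is a dict: "time_s": time; "joint_positions": joint angles; "qvel": joint speeds; "tau": joint torques, N m; "position": TCP position; "tcp_rot": TCP orientation; "force": force on the tool from outside, world axes, zero at the start; "moment": the same for the moment, N m; "opening": opening from 0.0 (shut) to 1.0 (fully open).
Only numpy, scipy, OpenCV 4.12 (cv2) and the standard library are available. Lean on these libraries where they do the work, as an engineer would, in place of code of your own. Each camera call takes 0.05 s, during which the arm holds its last target. There are 200 camera calls.

## Working session

There is one attempt and no reset: what is moved stays moved. The work goes in short steps, Python scripts to look and compute and a tool call to move; the robot and the scene stay as the last step left them, time stands still between calls to the robot, and variables do not carry over. Pictures are saved under pics/ and viewed, about 8 in all and at most 12, crops included, and the job is handed in when it is done.

Besides the shell and the picture viewer there is one more tool, called after "Request:" as name(argument=value, ...) on one line, values as JSON. play_rows: Moves the arm, as the interface text tells. Its arguments: {"type":"object","properties":{"commands":{"type":"array"},"gripper":{"type":"number"}},"required":["commands"]}

```bash
ls; mkdir -p pics
cat > h.py <<'E'
from rig import *
import numpy as np, cv2
def save(n,f): cv2.imwrite(f'pics/{n}.png',cv2.cvtColor(f,cv2.COLOR_RGB2BGR))
def world(c,uv,z):
    p=cv2.undistortPoints(np.float32(uv).reshape(-1,1,2),c['mtx'],c['dist_coeffs']).reshape(-1,2)
    T=c['cam_to_world']; d=np.c_[p,np.ones(len(p))]@T[:3,:3].T
    o=T[:3,3]; return o+d*((z-o[2])/d[:,2])[:,None]
E
python3 - <<'E'
from h import *
s=read_state(); print({k:np.round(v,3).tolist() for k,v in s.items()})
a=capture('scene');b=capture('top')
save('s0',a['frame']);save('t0',b['frame'])
cv2.imwrite('pics/both.png',cv2.cvtColor(np.vstack([a['frame'],b['frame']]),cv2.COLOR_RGB2BGR)[:, :])
print(np.round(a['cam_to_world'],3),np.round(b['cam_to_world'],3))
E
```

```text
pics
{'time_s': 0.0, 'joint_positions': [58.47, 30.28, 82.157, -0.002, 67.69, -10.227], 'qvel': [0.043, -0.022, 0.082, -0.038, 0.115, -0.009], 'tau': [0.0, -44.003, -17.66, 0.063, 0.058, -0.0], 'position': [0.227, 0.582, 0.247], 'tcp_rot': [[0.363, -0.001, -0.932], [0.932, -0.002, 0.363], [-0.002, -1.0, 0.0]], 'force': [-0.087, -0.201, -1.263], 'moment': [0.014, 0.03, -0.02], 'opening': 0.997}
[[-0.019  0.594 -0.804  1.363]
 [ 1.     0.03  -0.002  0.008]
 [ 0.024 -0.804 -0.595  0.666]
 [ 0.     0.     0.     1.   ]] [[-0.021 -0.985  0.17   0.383]
 [-1.     0.02  -0.01  -0.018]
 [ 0.007 -0.17  -0.985  1.182]
 [ 0.     0.     0.     1.   ]]
```

View pics/t0.png

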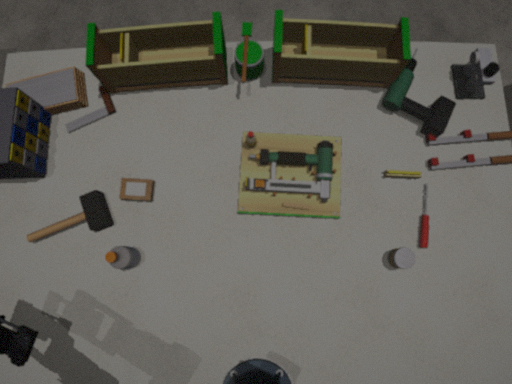

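View pics/s0.png

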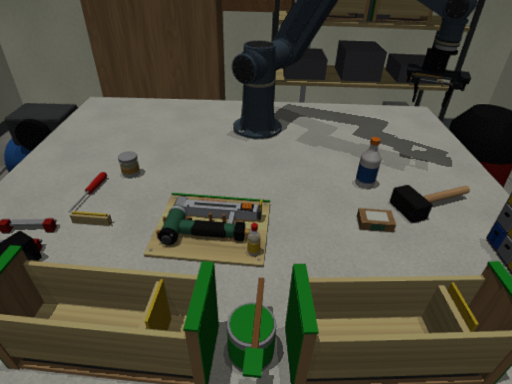

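The top view shows the cradle at about px (290,175). The orange catch is at about (260,184), the tail points left (world +y) and the handle is up (world +x). In the scene view the catch is at about (247,206).

Run:
```python
from h import *
a=capture('scene');b=capture('top')
for c,n,(x0,x1,y0,y1),z in((b,'top',(230,350,125,225),.059),(a,'scene',(140,280,185,270),.059)):
    f=c['frame'][y0:y1,x0:x1]; hsv=cv2.cvtColor(f,cv2.COLOR_RGB2HSV)
    m=((hsv[...,0]>=5)&(hsv[...,0]<=17)&(hsv[...,1]>170)&(hsv[...,2]>90)).astype(np.uint8)
    k,l,st,ce=cv2.connectedComponentsWithStats(m)
    for i in range(1,k):
        if st[i,4]>6:
            uv=ce[i]+[x0,y0]; print(n,st[i],uv.round(1),world(c,[uv],z).round(4), f[l==i].mean(0))
    save('c'+n,cv2.resize(f,None,fx=6 if n=='top' else 5,fy=6 if n=='top' else 5,interpolation=cv2.INTER_CUBIC))
ims=[cv2.imread('pics/ctop.png'),cv2.imread('pics/cscene.png')]
print([i.shape for i in ims])
```

```text
top [26 55  8  7 44] [259.1 182.8] [[ 0.6072 -0.019   0.059 ]] [115.20454545  77.15909091  32.5       ]
scene [102  18  10   5  46] [246.3 205. ] [[ 0.6083 -0.019   0.059 ]] [130.13043478  70.02173913  20.06521739]
[(600, 720, 3), (425, 700, 3)]
```

View pics/ctop.png

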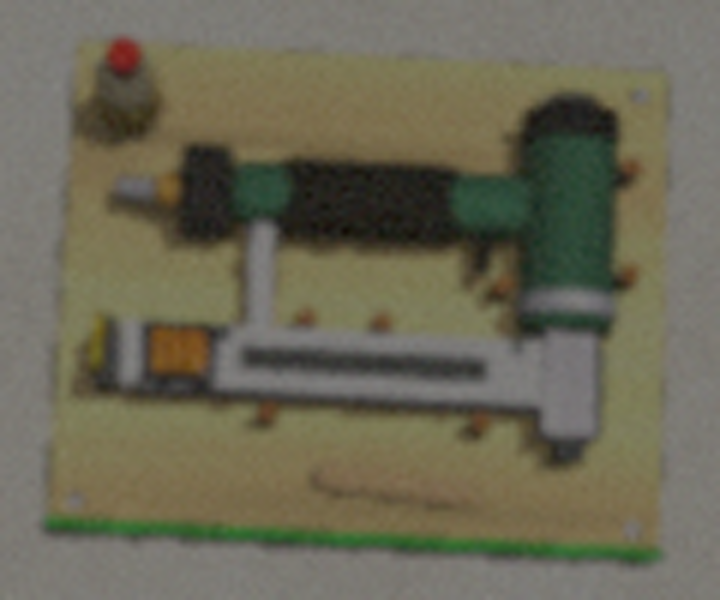

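View pics/cscene.png

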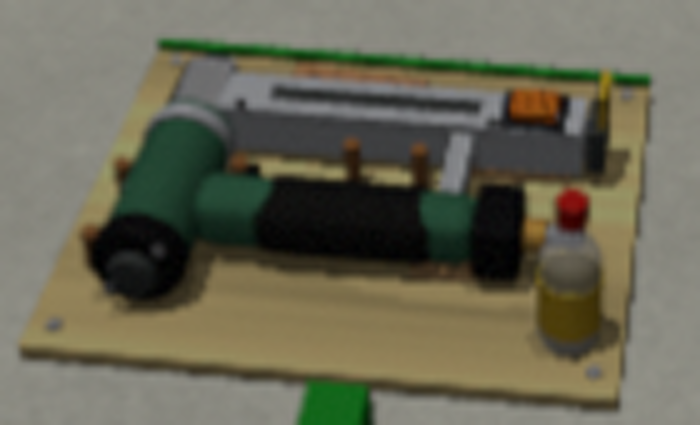

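Run:
```python
from h import *
b=capture('top')
P=lambda l,z:world(b,np.array(l)/6+[230,125],z)
A=P([(80,42),(665,70),(47,522),(660,555)],.012)
print(A.round(4))
M=P([(225,332),(535,345),(215,392),(535,408)],.05);print(M.round(4))
for p,q in((A[1],A[0]),(A[3],A[2]),(M[1],M[0]),(M[3],M[2])): print(np.degrees(np.arctan2(*(p-q)[[1,0]]))+180, np.linalg.norm(p-q))
for p,q in((A[2],A[0]),(A[3],A[1])): print(np.degrees(np.arctan2(*(q-p)[[1,0]]))+90,np.linalg.norm(p-q))
print(P([(178,351)],.059),P([(97,342)],.07))
a=capture('scene')
print(world(a,np.array([(534,106)])/5+[140,185],.059),world(a,np.array([(606,72)])/5+[140,185],.074))
```

```text
[[ 0.7777  0.0267  0.012 ]
 [ 0.7575 -0.2754  0.012 ]
 [ 0.5291  0.0461  0.012 ]
 [ 0.506  -0.2585  0.012 ]]
[[ 0.6157 -0.0436  0.05  ]
 [ 0.6063 -0.1948  0.05  ]
 [ 0.5861 -0.0381  0.05  ]
 [ 0.5751 -0.1933  0.05  ]]
86.17556114031143 0.3027097733716428
85.67156203639729 0.3055499250758271
86.42959515478721 0.15145129699915716
85.93710285287852 0.15565433759527364
85.52025562735534 0.24933863101922507
86.17025175043857 0.2520100423113743
[[ 0.60496734 -0.02052504  0.059     ]] [[0.60796177 0.01811867 0.07      ]]
[[ 0.61343332 -0.01743724  0.059     ]] [[0.60001627 0.02195382 0.074     ]]
```

Request:
play_rows(commands=[[[0.04,-0.06,0],[0,0,0.04]],[[0.08,-0.12,0],[0,0,0.08]],[[0.12,-0.18,0],[0,0,0.12]],[[0.16,-0.24,0],[0,0,0.16]],[[0.2,-0.3,0],[0,0,0.2]],[[0.24,-0.36,0],[0,0,0.24]],[[0.28,-0.42,0],[0,0,0.28]],[[0.32,-0.48,0],[0,0,0.3014]],[[0.355,-0.53,0],[0,0,0.3014]],[[0.3816,-0.5715,0],[0,0,0.3014]]], gripper=0.048)

```text
time_s: 1.55
position: [0.5752, 0.0607, 0.2477]
tcp_rot: [[0.071, 0.001, -0.998], [0.998, 0.0, 0.071], [0.0, -1.0, -0.001]]
force: [1.7, -0.3, -0.2]
opening: 0.549
```

Request:
play_rows(commands=[[[0,0,0],[0,0,0]],[[0,0,0],[0,0,0]]])

```text
time_s: 1.8
position: [0.5736, 0.0626, 0.2472]
tcp_rot: [[0.071, -0.002, -0.997], [0.997, 0.001, 0.071], [0.001, -1.0, 0.002]]
force: [0.2, 0.5, -0.0]
opening: 0.548
```

Request:
play_rows(commands=[[[0.017,-0.026,0],[0,0,0]],[[0.035,-0.052,0],[0,0,0]],[[0.035,-0.052,-0.04],[0,0,0]],[[0.035,-0.052,-0.08],[0,0,0]],[[0.035,-0.052,-0.115],[0,0,0]],[[0.035,-0.052,-0.135],[0,0,0]],[[0.035,-0.052,-0.135],[0,0,0]]])

```text
time_s: 2.68
position: [0.607, 0.0127, 0.111]
tcp_rot: [[0.068, -0.005, -0.998], [0.998, 0.001, 0.068], [0.001, -1.0, 0.005]]
force: [0.2, -0.7, 0.7]
opening: 0.549
```

Run:
```python
from h import *
a=capture('scene');b=capture('top')
f=lambda c,x0,x1,y0,y1,k:cv2.resize(c['frame'][y0:y1,x0:x1],None,fx=k,fy=k,interpolation=cv2.INTER_CUBIC)
p=f(a,190,290,150,250,6)
save('near',p)
print(read_state()['position'])
# project predicted points into scene crop
def proj(c,P):
    T=np.linalg.inv(c['cam_to_world']);r,_=cv2.Rodrigues(T[:3,:3]);return cv2.projectPoints(np.float32(P),r,T[:3,3],c['mtx'],c['dist_coeffs'])[0].reshape(-1,2)
print((proj(a,[[.6065,-.0195,.059],[.609,.0214,.074]])-[190,150])*6)
```

```text
[0.60911853 0.01185316 0.11321675]
[[336.9642334  327.6847229 ]
 [425.86505127 308.34970093]]
```

View pics/near.png

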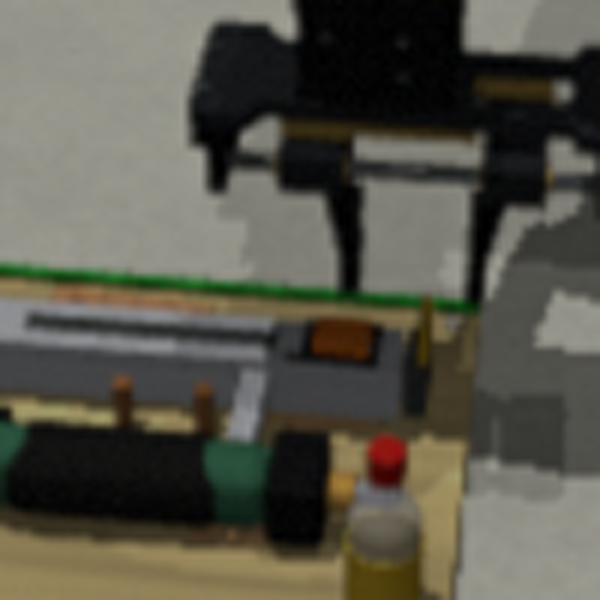

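The left fingertip is at px (348,290), over the catch at (341,340). The right fingertip at (475,300) is about 15 mm behind the tab at (427,330). That is a good placement, so I'm lowering.

Request:
play_rows(commands=[[[0,-0.0015,-0.012],[0,0,0]],[[0,-0.0015,-0.02],[0,0,0]],[[0,-0.0015,-0.024],[0,0,0]],[[0,-0.0015,-0.026],[0,0,0]],[[0,-0.0015,-0.028],[0,0,0]],[[0,-0.0015,-0.029],[0,0,0]],[[0,-0.0015,-0.029],[0,0,0]]])

```text
time_s: 3.65
position: [0.6094, 0.009, 0.0843]
tcp_rot: [[0.07, 0.001, -0.998], [0.998, -0.0, 0.07], [-0.0, -1.0, -0.001]]
force: [-1.3, 0.2, 4.1]
opening: 0.547
```

Request:
play_rows(commands=[[[0,0,-0.001],[0,0,0]],[[0,0,-0.002],[0,0,0]],[[0,0,-0.003],[0,0,0]],[[0,0,-0.003],[0,0,0]]])

```text
time_s: 4.15
position: [0.6095, 0.0102, 0.0812]
tcp_rot: [[0.072, 0.001, -0.997], [0.997, 0.002, 0.072], [0.002, -1.0, -0.001]]
force: [-1.1, 5.4, 4.9]
opening: 0.551
```

```bash
python3 -c "
from h import *
for i in range(3):
  capture('top');print(read_state()['force'].round(1) if hasattr(read_state()['force'],'round') else read_state()['force'])"
```

```text
[-0.7  5.   5.4]
[0.4 4.1 4.8]
[-0.4  4.4  5.8]
```

Request:
play_rows(commands=[[[0,0,0],[0,0,0]],[[0,0,0],[0,0,0]],[[0,0,0],[0,0,0]],[[0,0,0],[0,0,0]]])

```text
time_s: 4.8
position: [0.6095, 0.0104, 0.0812]
tcp_rot: [[0.071, 0.001, -0.997], [0.997, 0.002, 0.071], [0.002, -1.0, -0.001]]
force: [-0.0, 4.6, 5.5]
opening: 0.551
```

Run:
```python
from h import *
a=capture('scene')
save('pop',cv2.resize(a['frame'][170:250,210:290],None,fx=7,fy=7,interpolation=cv2.INTER_CUBIC))
s=read_state();print(s['force'],s['position'])
```

```text
[0.36343649 5.09639837 7.03784458] [0.60950289 0.01043242 0.0811567 ]
```

View pics/pop.png

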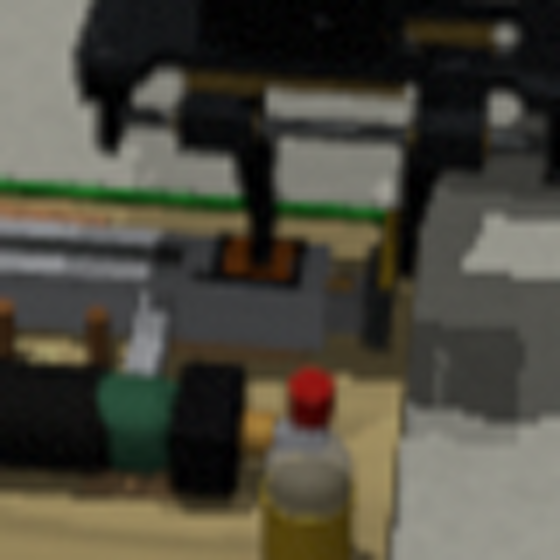

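The rail is out about 12 mm, with its tab at px (390,250) resting on the right finger and the left finger on the catch. Next I'll lift off the catch while staying behind the tab.

Request:
play_rows(commands=[[[0,0,0.0015],[0,0,0]],[[0,0,0.003],[0,0,0]],[[0,0,0.0045],[0,0,0]],[[0,0,0.006],[0,0,0]],[[0,0,0.0075],[0,0,0]],[[0,0,0.009],[0,0,0]],[[0,0,0.009],[0,0,0]]])

```text
time_s: 5.72
position: [0.6073, 0.0106, 0.0883]
tcp_rot: [[0.071, -0.004, -0.997], [0.997, 0.003, 0.071], [0.002, -1.0, 0.005]]
force: [-0.0, 7.9, -2.8]
opening: 0.551
```

Run:
```python
from h import *
a=capture('scene')
save('up',cv2.resize(a['frame'][170:250,210:290],None,fx=7,fy=7,interpolation=cv2.INTER_CUBIC))
s=read_state();print(s['force'],s['position'])
```

```text
[ 0.03473962  6.92445665 -2.67256273] [0.60731278 0.01054746 0.08820875]
```

View pics/up.png

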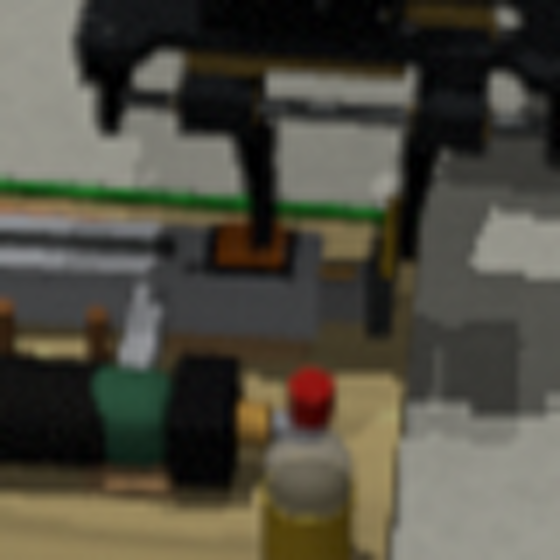

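The raise has dragged the tail up a few mm by friction: in the crop the catch is at (250,248) and the tail sits about 10 px higher. I'll move tailward until the left finger has passed the catch, then lower so the stapler sets down.

Request:
play_rows(commands=[[[0,0.003,0],[0,0,0]],[[0.0005,0.007,0],[0,0,0]],[[0.001,0.011,0],[0,0,0]],[[0.001,0.015,0],[0,0,0]],[[0.001,0.018,-0.001],[0,0,0]],[[0.0015,0.021,-0.002],[0,0,0]],[[0.0015,0.024,-0.003],[0,0,0]],[[0.002,0.026,-0.004],[0,0,0]],[[0.002,0.026,-0.004],[0,0,0]]])

```text
time_s: 6.9
position: [0.609, 0.0366, 0.0848]
tcp_rot: [[0.07, -0.005, -0.998], [0.998, 0.002, 0.07], [0.002, -1.0, 0.005]]
force: [-2.9, 7.3, 0.9]
opening: 0.552
```

Run:
```python
from h import *
a=capture('scene')
save('mid',cv2.resize(a['frame'][170:250,210:290],None,fx=7,fy=7,interpolation=cv2.INTER_CUBIC))
s=read_state();print(s['force'],s['position'])
```

```text
[-1.89750754  7.60367891  0.88178167] [0.6090518  0.03657164 0.08483236]
```

View pics/mid.png

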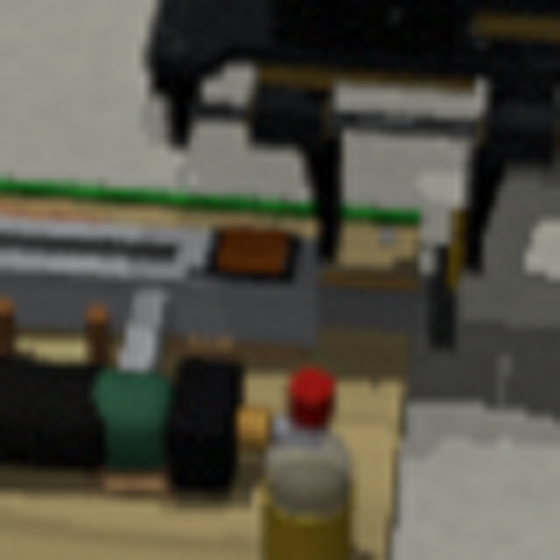

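Catch is up at (255,250), the left finger is past it, and the rail is about 38 mm out and held at (455,250). I'll keep letting it out at about 0.04 m/s.

Request:
play_rows(commands=[[[0,0.004,0],[0,0,0]],[[0.0005,0.009,0],[0,0,0]],[[0.001,0.014,0],[0,0,0]],[[0.0015,0.019,0],[0,0,0]],[[0.0015,0.024,0],[0,0,0]],[[0.002,0.029,0],[0,0,0]],[[0.0025,0.034,0],[0,0,0]],[[0.003,0.039,0],[0,0,0]],[[0.003,0.044,0],[0,0,0]],[[0.0035,0.049,0],[0,0,0]]])

```text
time_s: 8.2
position: [0.615, 0.0838, 0.0856]
tcp_rot: [[0.071, 0.0, -0.998], [0.998, -0.0, 0.071], [-0.0, -1.0, -0.0]]
force: [-0.5, 0.3, 0.5]
opening: 0.554
```

Run:
```python
from h import *
a=capture('scene')
save('end',cv2.resize(a['frame'][170:250,210:310],None,fx=6,fy=6,interpolation=cv2.INTER_CUBIC))
s=read_state();print(s['force'],s['position'])
```

```text
[0.00600331 0.16099614 0.34185014] [0.61495292 0.0845365  0.08555975]
```

View pics/end.png

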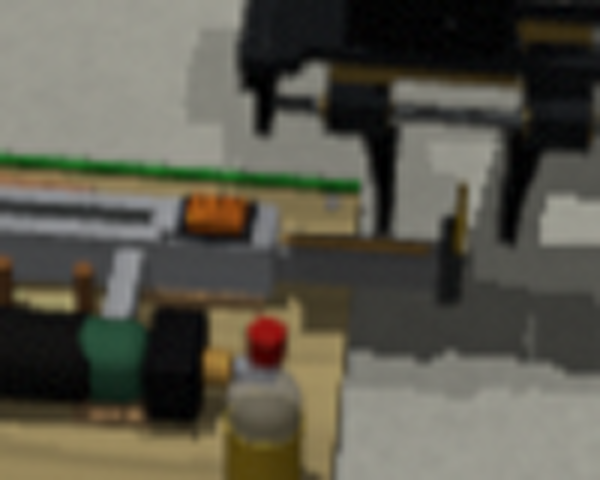

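The rail is fully out with its tab at (460,215), clear of both fingers, and the forces are near zero. Taking the hand straight up.

Request:
play_rows(commands=[[[0,0,0.01],[0,0,0]],[[0,0,0.03],[0,0,0]],[[0,0,0.06],[0,0,0]],[[0,0,0.1],[0,0,0]],[[0,0.04,0.14],[0,0,0]],[[0,0.09,0.16],[0,0,0]],[[0,0.14,0.16],[0,0,0]],[[0,0.19,0.16],[0,0,0]],[[0,0.19,0.16],[0,0,0]]])

```text
time_s: 9.38
position: [0.6141, 0.2776, 0.2464]
tcp_rot: [[0.066, 0.001, -0.998], [0.998, 0.001, 0.066], [0.001, -1.0, -0.001]]
force: [-0.1, -0.6, -0.2]
opening: 0.554
```

Run:
```python
from h import *
a=capture('scene');b=capture('top')
for c,n,(x0,x1,y0,y1) in((b,'top',(230,350,125,225)),(a,'scene',(140,280,185,270))):
    f=c['frame'][y0:y1,x0:x1]; hsv=cv2.cvtColor(f,cv2.COLOR_RGB2HSV)
    m=((hsv[...,0]>=5)&(hsv[...,0]<=17)&(hsv[...,1]>170)&(hsv[...,2]>90)).astype(np.uint8)
    k,l,st,ce=cv2.connectedComponentsWithStats(m)
    for i in range(1,k):
        if st[i,4]>6: uv=ce[i]+[x0,y0]; print(n,st[i],uv.round(1),world(c,[uv],.059).round(4))
save('fin',cv2.resize(b['frame'][125:225,230-20:350],None,fx=5,fy=5,interpolation=cv2.INTER_CUBIC))
```

```text
top [26 56  9  7 38] [260.1 183.7] [[ 0.6043 -0.0216  0.059 ]]
scene [101  18  10   5  44] [245.8 204.8] [[ 0.6075 -0.0205  0.059 ]]
```

View pics/fin.png

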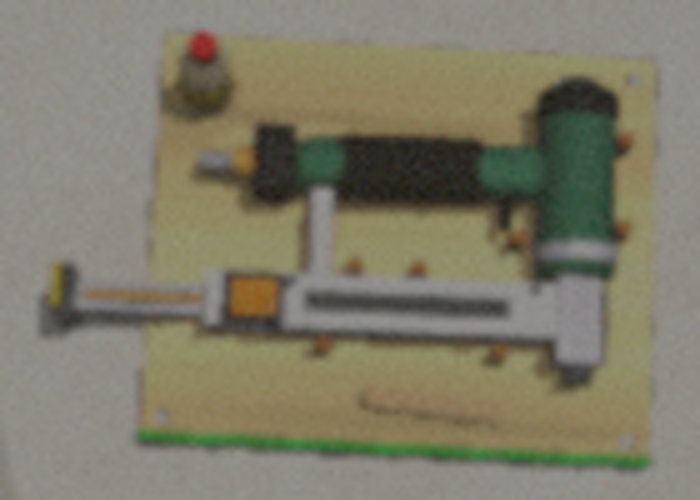

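```bash
python3 -c "
from rig import *
print(hand_in())"
```

```text
the job is handed in; nothing more can be done
None
```

The magazine is open and the job is handed in. The arm finished at about 9.4 s, with no verdict reported.

One fingertip pressed the orange catch. The rail popped about 12 mm and stopped against the other finger. It was held there for more than 0.5 s, with 4–5 N measured. I then let it out at about 0.04 m/s to its stop and took the hand away.

**Last checks:**
- **Rail:** it looks fully out in the final top and scene pictures. I judged this by eye and did not measure it.
- **Catch:** it is up, with both cameras finding it within about 3 mm of where it was.
- **Stapler:** it is back in the cradle, shifted about 2 mm and turned by less than 1°.
- **Other things:** the staples and oil bottle look unmoved. I did not re-measure the items outside the last crop.
- **Hand:** it is clear, with forces near zero.

**One flaw:** when I lifted off the catch, friction at the tab raised the tail by an estimated 4 mm. Lowering the hand again set it back down before the rest of the let-out.

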